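# Move a latched length stop to its next notch

## Robot

A 6-joint arm with a two-finger parallel gripper is mounted at the origin on a cart in front of the work surface, level with it; the furniture and walls round the work are solid. World frame = base frame: x ahead of the robot, y to its left, z up, the work surface at z = 0. Lengths are in mm, angles in rad, forces in N, time in s.
With the tool pointing down it reaches from about 400 to 825 mm from the base axis. Payload 7 kg.
Tool frame: the origin (TCP) lies between the finger pads; the fingertips stand 22 mm ahead of it and the grasp point (between the pads) lies 3 mm ahead of it; z points along the fingers, x is the direction in which the jaws open and shut, and the axes are right-handed (so a half turn about z gives the same grasp; the last joint's range is limited). The gripper opens to 85 mm and grips with 20 to 120 N. Pads are 22 mm wide; open, the fingers measure 114 mm over their backs; the gripper's body (76 mm by 85 mm) begins 54 mm behind the grasp point. The pads swing forward as they close: fully open they stand 13 mm farther back than shut.
Start: joints at [0.288, 0.359, 0.012, 0, -1.224, -0.288], TCP at [674.978, -0.019, 253.302] pointing down, gripper open.
Joint ranges: [-3.07, 3.07], [-1.43, 2.12], [-1.02, 1.25], [-3.03, 1.67], [-3.05, -0], [-3.03, 3.03]. Speed limits (rad/s): [2.39, 2.39, 3.01, 3.14, 3.14, 3.14].

## Interface

Orientations are given as a unit quaternion [w, x, y, z].
In Python, from workcell import env gives the robot as it stands.
- The arm moves only by the tool move_arm, never from a script. Its argument "targets" is a list of rows, each an object of numbers: "hand": the finger opening in m, from 0 to 0.0854; "dx", "dy", "dz": the shift along the tool's x, y, z in m; "turn": the turn about the tool's z in degrees. A call has 1 to 20 rows; each row is the pose to reach, as a shift and turn from the pose measured when the call began, along the tool's axes at that moment; what a row does not reach only later rows make up. A row lasts 1/10 s, in which the tool goes at most 50 mm and 8.59 degrees, less where a joint would pass 70% of its speed; a pose out of reach is approached as far as the arm can. A call with a gripper value outside its range is refused whole. The fingers move at their own pace and stop on an object; "force" is the grip in N (left out, the last holds). Time passes only in rows, so rows that repeat a pose let the fingers close. It gives the time, the measured TCP pose, the force and the opening at its end, in the units of the state.
- env.get_state(): the state, without advancing time (a new reading comes with each control period).
- env.get_image(name): name is "scene" or "side" or "wrist"; returns the picture (420x560x3 uint8, blue, green, red); there is no depth.
- env.camera_info(name): a dict with "fx", "fy", "cx", "cy" (pixels), "distortion" ([k1, k2, p1, p2, k3] as OpenCV has them; the pictures are not rectified), "rvec" (rotation vector, rad) and "tvec" (3), from world to camera coordinates, as OpenCV has them. Camera axes: x right, y down, z forward; pixel columns grow to the right and rows downward; lengths in mm; the calibration is good to about 2 mm. A picture is of the moment at which its call begins: read the wrist's pose just before it. camera_info takes no time and is no camera call; for the wrist camera it gives the pose at the moment of the call.
- env.finish_job(): hands the job in, once; it reports no verdict.
The state is a dict: "t": time; "q": joint angles; "dq": joint speeds; "joint_efforts": joint torques, N m; "tool_pos": TCP position; "orientation": TCP orientation; "wrist_force": force on the tool from outside, world axes, zero at the start; "wrist_torque": the same for the moment, N m; "width": finger opening in mm.
Only numpy, scipy, OpenCV 4.12 (cv2) and the standard library are available. Lean on these libraries where they do the work, as an engineer would, in place of code of your own. Each camera call takes 0.05 s, during which the arm holds its last target. There are 200 camera calls.

## Task

Two notched length gauges with squeeze-grip sliding stops are fixed to the welding table. On the gauge whose fixed end carries a round upright pin (not the one with the square block), squeeze the latch tab against the grip, slide that stop to the very next notch, away from the pin, and let go so that the latch snaps into that notch. Leave the stop of the other gauge where it is.

Things in the scene. Friction and masses are not known exactly. Their poses are not given: they have to be found in the camera images.
- pin_gauge: Fixed grey base 92 x 245 x 8 mm with a notched steel bar along y and, 82 mm to -y of its origin, a round upright pin (18 mm across, top 60 mm up). On the bar rides a black carriage (56 x 44 mm, top 40 mm up) with two upright plates: ribbed steel latch tab (-x side, near the robot) and fixed grip plate (+x side). Origin on the table, under the bar, at the first notch. Either gauge may be the nearer.
- pin_grip (a point): Squeeze point, 64 mm above the table; travels with the pin gauge's stop. y: along the bar away from the pin (robot's left); x: from tab to fixed plate; z up. Outer faces: fixed plate x = +16 mm, tab -26 mm at rest, -16 mm squeezed. Plates 24-26 mm wide, tops 80-82 mm up, free above 40 mm. A stop blade (top 34 mm up) sticks out 53 mm to -x.
- pin_stop (a joint): Pin gauge's stop along its bar, m, growing away from the pin. Notches at -0.050, 0, 0.050 and 0.100; it starts in the one at 0, up to 4 mm off centre. Latched, it has 6 mm play either way. Unlatched, it slides with about 2 N of friction and stays where it is left.
- pin_tab (a joint): Latch tab of the pin gauge, m: 0 = sprung out, latched; 0.010 = fully squeezed. The latch clears the bar from 0.007 on. Spring 5 N at rest, 8 N fully squeezed. Let go between notches, the tab stays about 7 mm in; let go over a notch, it springs back to 0.
- block_stop (a joint): Stop of the other gauge, m: alike in all but the end, which carries a square-edged block (36 x 18 mm, top 60 mm up) instead of the round pin. It starts within 4 mm of 0; leave it there.

How it is judged (in metres and radians):
On the way:
1. the latch tab of the pin gauge is squeezed in while its stop is still in the first notch (value of joint pin_tab above 0.007 m and value of joint pin_stop below 0.02 m), for 0.05 s.
At the end, for the whole second after the job is handed in: The stop of the pin gauge stands in the next notch away from the pin (slide between 40 and 60 mm from the first notch) with its latch tab sprung back out (less than 2 mm in) (value of joint pin_stop between 0.04 and 0.06 m and value of joint pin_tab below 0.002 m); the robot touches nothing.
It fails at once if the stop of the block gauge is moved more than 15 mm (value of joint block_stop above 0.015 m or value of joint block_stop below -0.015 m).
It also fails if it takes over 32 s, if anything falls off the work surface, if the arm or the gripper's body presses on something with over 40 N, if the wrist force passes 120 N, or if a joint passes its speed limit or range.

## Working session

There is one attempt and no reset: what is moved stays moved. The work goes in short steps, Python scripts to look and compute and a tool call to move; the robot and the scene stay as the last step left them, time stands still between calls to the robot, and variables do not carry over. Pictures are saved under pics/ and viewed, about 8 in all and at most 12, crops included, and the job is handed in when it is done.

Besides the shell and the picture viewer there is one more tool, called after ">>>" as name(argument=value, ...) on one line, values as JSON. move_arm: Moves the arm, as the interface text tells. Its arguments: {"type":"object","properties":{"targets":{"type":"array"},"force":{"type":"number"}},"required":["targets"]}

```bash
mkdir -p pics
python3 - <<'E'
from workcell import env
import cv2,numpy as np
s=env.get_state();print(s)
for n in ("scene","side","wrist"):
    c=env.camera_info(n);im=env.get_image(n);cv2.imwrite(f"pics/{n}0.png",im);print(n,c)
E
```

```text
{'t': 0.0, 'q': array([ 2.88067598e-01,  3.59414256e-01,  1.10637523e-02, -3.65379417e-04,
       -1.22410423e+00, -2.88101699e-01]), 'dq': array([-0.00049037,  0.00087865, -0.00071085, -0.00027287, -0.00154435,
       -0.00022123]), 'joint_efforts': array([ 2.55543900e-04, -5.83324420e+01,  2.93422562e+01,  6.93659976e+00,
       -6.00149287e-03, -1.14765509e-06]), 'tool_pos': array([ 6.74553311e+02, -4.03468119e-02,  2.52345338e+02]), 'orientation': array([-8.43832655e-04,  7.92688546e-05,  9.99999638e-01, -7.08999619e-05]), 'wrist_force': array([ 0.44722423,  0.21756006, -0.64590267]), 'wrist_torque': array([-0.02144057,  0.01645024,  0.02659986]), 'width': 85.27022865654362}
scene {'fx': 467.40293211831477, 'fy': 467.40293211831477, 'cx': 280.43918645533927, 'cy': 210.150140100561, 'distortion': array([-0.13296005,  0.        ,  0.        ,  0.        ,  0.        ]), 'rvec': array([ 1.92540342, -0.94346498,  0.5439804 ]), 'tvec': array([-380.59535782,  266.30069137,  540.45571349])}
side {'fx': 501.4390578008798, 'fy': 501.4390578008798, 'cx': 277.41287158535613, 'cy': 203.61519827141433, 'distortion': array([-0.11818503,  0.        ,  0.        ,  0.        ,  0.        ]), 'rvec': array([ 0.65316009, -2.63471011,  1.15011446]), 'tvec': array([479.05138188, 253.78214988, 673.93870077])}
wrist {'fx': 305.9231977068988, 'fy': 305.9231977068988, 'cx': 280.13338888987545, 'cy': 209.15839871078592, 'distortion': array([-0.06212627,  0.        ,  0.        ,  0.        ,  0.        ]), 'rvec': array([2.75443563e-04, 3.11289588e+00, 4.09954347e-01]), 'tvec': array([673.90330171, -34.43015718, 378.4744997 ])}
```

View pics/scene0.png

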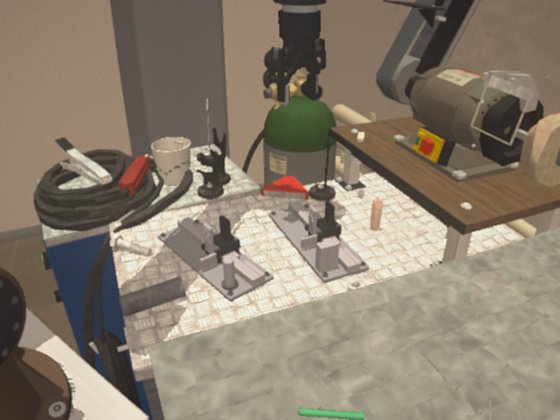

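View pics/wrist0.png

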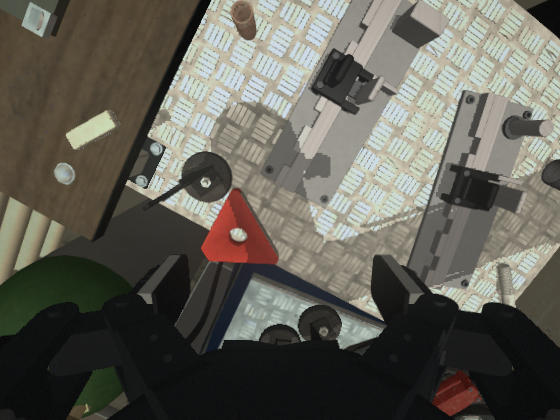

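View pics/side0.png

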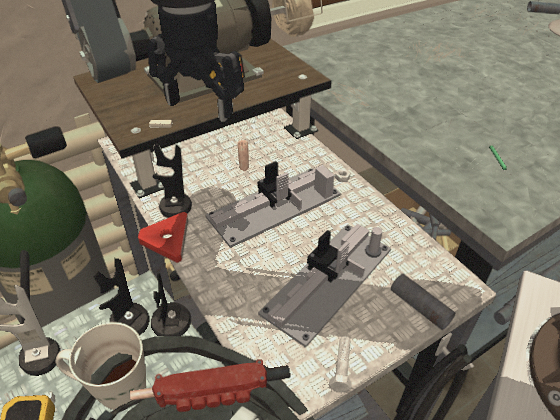

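Wrist view: the pin gauge is at right, so it is nearer to the robot (pin ~(520,127), stop ~(475,188)), and the block gauge is farther away. Next I'll enlarge the pin gauge from all three views in one montage.

Run:
```python
import cv2,numpy as np
def crop(n,x,y,w,h,k):
    im=cv2.imread(f"pics/{n}0.png")[y:y+h,x:x+w]
    im=cv2.resize(im,None,fx=k,fy=k,interpolation=cv2.INTER_CUBIC)
    for i in range(0,w,20): cv2.putText(im,str(x+i),(i*k,8),0,.3,(0,0,255),1);cv2.line(im,(i*k,10),(i*k,14),(0,0,255),1)
    for j in range(0,h,20): cv2.putText(im,str(y+j),(0,j*k+3),0,.3,(0,255,255),1)
    return im
out=np.zeros((600,800,3),np.uint8)
a=crop("wrist",400,80,150,148,4)[:592,:400]
a=crop("wrist",430,90,120,150,4)[:600,:400];out[:a.shape[0],:a.shape[1]]=a
b=crop("side",300,220,100,75,4);out[:300,400:800]=b
c=crop("scene",185,210,100,75,4);out[300:600,400:800]=c
# wrist crop is 120 wide*4=480 cut to 400 -> covers 430..530
cv2.imwrite("pics/m1.png",out)
```

```text
(no output)
```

View pics/m1.png

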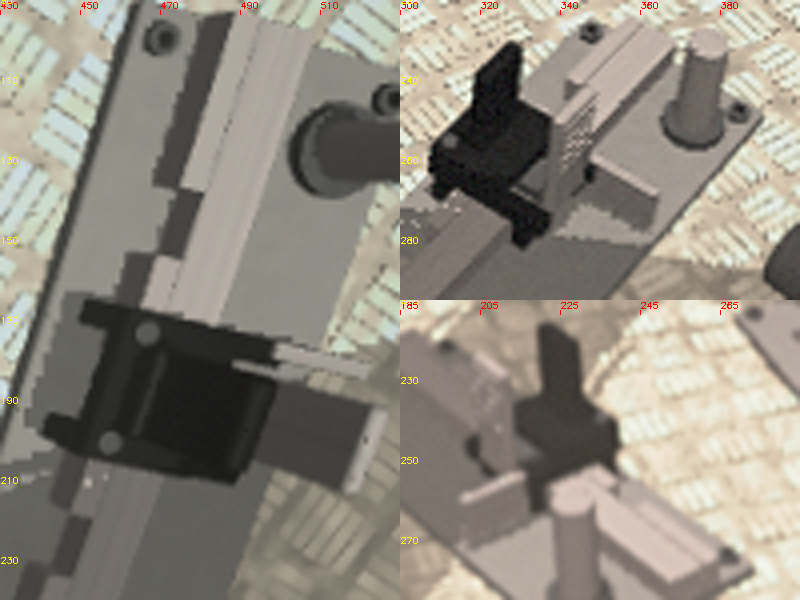

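Montage (full-image pixels):

| Feature | Wrist | Side | Scene |
|---|---|---|---|
| Tab top edge | (524.5,191)–(518,212.5) | (349.5,240)–(338,248.7) | – |
| Black fixed plate top edge | (498.7,186.3)–(489,210.8) | (330,230.5)–(320,236) | – |
| Pin top | – | (377,229) | (228.7,258) |

Next I'll triangulate these.

```bash
cat > h.py <<'E'
import cv2,numpy as np
from workcell import env
def cam(n):
    c=env.camera_info(n);K=np.array([[c['fx'],0,c['cx']],[0,c['fy'],c['cy']],[0,0,1]]);return K,c['distortion'],c['rvec'],c['tvec']
def ray(c,p):
    K,d,r,t=c;u=cv2.undistortPoints(np.array([[p]],float),K,d)[0,0];R=cv2.Rodrigues(r)[0]
    v=R.T@[u[0],u[1],1];return -R.T@t,v/np.linalg.norm(v)
def tri(*obs):
    A=np.zeros((3,3));b=np.zeros(3)
    rs=[ray(c,p) for c,p in obs]
    for o,v in rs:
        M=np.eye(3)-np.outer(v,v);A+=M;b+=M@o
    X=np.linalg.solve(A,b);return X.round(1),[round(float(np.linalg.norm((np.eye(3)-np.outer(v,v))@(X-o))),1) for o,v in rs]
def proj(c,X): return cv2.projectPoints(np.array([X],float),c[2],c[3],c[0],c[1])[0].ravel().round(1)
E
python3 - <<'E'
from h import *
W,S,C=cam("wrist"),cam("side"),cam("scene")
for c in(W,S,C):print("centre",ray(c,(280,210))[0].round())
P={}
for n,w,s in(("tab-y",(524.5,191),(349.5,240)),("tab+y",(518,212.5),(338,248.7)),("fix-y",(498.7,186.3),(330,230.5)),("fix+y",(489,210.8),(320,236))):
    X,e=tri((W,w),(S,s));P[n]=X;print(n,X,e,"scene",proj(C,X))
print("pin",*tri((S,(377,229.2)),(C,(228.7,258.2))))
o,v=ray(S,(377,229.2));print("pin z60",o+v*(60-o[2])/v[2])
d=P["tab-y"]-P["tab+y"];print(np.degrees(np.arctan2(-d[0],-d[1]*-1)))
# bar/base edge direction on z=8 from wrist: left edge of base
for p in((464,91),(431.5,205),(470,92),(411,275)):
    o,v=ray(W,p);print(p,(o+v*(8-o[2])/v[2]).round(1))
E
```

```text
centre [675. -65. 373.]
centre [273. 508. 645.]
centre [ -31. -505.  502.]
tab-y [422.2  -6.5  80.3] [2.3, 2.3] scene [211.2 228.9]
tab+y [429.   17.2  82.1] [0.4, 0.4] scene [204.1 221.8]
fix-y [455.3 -10.7  82.8] [0.6, 0.6] scene [226.4 220.3]
fix+y [463.4  12.7  87.5] [1.8, 1.8] scene [219.8 211.9]
pin [395.7 -69.5  62. ] [0.9, 0.9]
pin z60 [395.31683782 -70.81101987  60.        ]
163.9907648168453
(464, 91) [ 461.3 -108.2    8. ]
(431.5, 205) [484.4  27.9   8. ]
(470, 92) [ 453.8 -107.4    8. ]
(411, 275) [499.5 124.2   8. ]
```

>>> move_arm(targets=[{"dx": 0.03, "dy": 0, "dz": 0, "turn": 3, "hand": 0.085}, {"dx": 0.06, "dy": 0.005, "dz": 0, "turn": 6, "hand": 0.085}, {"dx": 0.1, "dy": 0.01, "dz": 0, "turn": 9, "hand": 0.085}, {"dx": 0.14, "dy": 0.015, "dz": 0, "turn": 12, "hand": 0.085}, {"dx": 0.18, "dy": 0.02, "dz": 0, "turn": 12, "hand": 0.085}, {"dx": 0.21, "dy": 0.02, "dz": 0, "turn": 12, "hand": 0.085}, {"dx": 0.22, "dy": 0.02, "dz": 0, "turn": 12, "hand": 0.085}, {"dx": 0.22, "dy": 0.02, "dz": 0, "turn": 12, "hand": 0.085}, {"dx": 0.22, "dy": 0.02, "dz": 0, "turn": 12, "hand": 0.085}, {"dx": 0.22, "dy": 0.02, "dz": 0, "turn": 12, "hand": 0.085}])

```text
t: 1.15
tool_pos: [455.6, 20.1, 252.7]
orientation: [-0.001, 0.105, 0.995, -0.0]
wrist_force: [-0.5, -0.1, 0.4]
width: 84.8
```

Run:
```python
from h import *
import pickle
s=env.get_state();c=cam("wrist");im=env.get_image("wrist");cv2.imwrite("pics/w1.png",im);pickle.dump(c,open("w1.pkl","wb"))
print(s['t'],s['tool_pos'],s['orientation'],s['wrist_force'],ray(c,(280,210)))
X=(443,4,64);p=proj(c,X);print(p)
cv2.imwrite("pics/w1v.png",cv2.resize(im,(800,600),interpolation=cv2.INTER_CUBIC))
```

```text
1.15 [455.61284752  20.12214843 252.69116997] [-7.32693584e-04  1.04681564e-01  9.94505479e-01 -2.91387252e-04] [-0.52625063 -0.06510694  0.37249925] (array([441.98245813, -43.08210459, 373.51864685]), array([ 0.05314011,  0.25545549, -0.96535932]))
[288.3 174.5]
```

View pics/w1v.png

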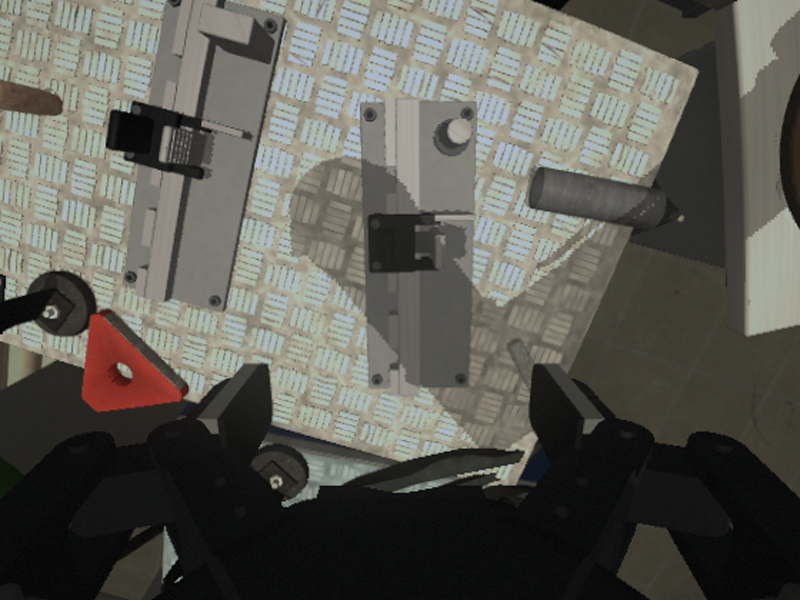

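The gauge now looks nearly aligned with the tool: base corners at view px (361,103), (476,103), (470,387), (368,387), and the stop around (410,243). I'll enlarge the stop.

Run:
```python
from h import *
import pickle
c=pickle.load(open("w1.pkl","rb"))
q=[(361,103),(476,103),(470,387),(368,387)]
G=[]
for p in q:
    o,v=ray(c,(p[0]*.7,p[1]*.7));X=o+v*(8-o[2])/v[2];G.append(X);print(X.round(1))
G=np.array(G)
for a,b in((0,3),(1,2)):d=G[b]-G[a];print("len",np.linalg.norm(d).round(1),"ang",np.degrees(np.arctan2(d[0],d[1])).round(2))
for a,b in((1,0),(2,3)):d=G[b]-G[a];print("wid",np.linalg.norm(d).round(1),"ang",np.degrees(np.arctan2(-d[1],d[0])).round(2))
im=cv2.imread("pics/w1.png")[55:205,245:345]
im=cv2.resize(im[:, :],None,fx=6,fy=6,interpolation=cv2.INTER_CUBIC)[300:900]  # rows 105..205
for i in range(0,100,10): cv2.putText(im,str(245+i),(i*6,8),0,.35,(0,0,255),1)
for j in range(0,100,10): cv2.putText(im,str(105+j),(0,j*6+3),0,.35,(0,255,255),1)
cv2.imwrite("pics/m2.png",im)
```

```text
[ 458.7 -108.9    8. ]
[370.6 -90.3   8. ]
[416.4 148.1   8. ]
[508.  128.4   8. ]
len 242.4 ang 11.75
len 242.8 ang 10.88
wid 90.1 ang 11.86
wid 93.7 ang 12.13
```

View pics/m2.png

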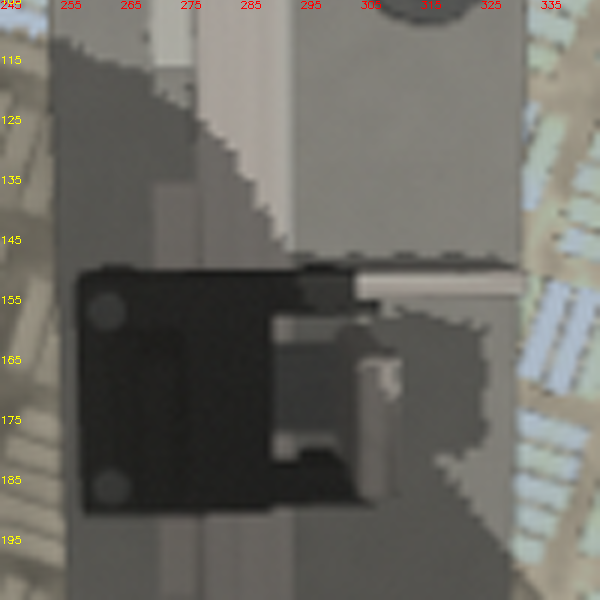

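Here the tab top lies at px x≈304.5–311.7, y≈164.5–188.5, carriage left corners are at (258,150.5) and (259,190.5), and the blade ends at (332,152). Next I'll work out the grip point in the tool axes.

Run:
```python
from h import *
import pickle
c=pickle.load(open("w1.pkl","rb"));S=cam("side")
a=np.radians(11.7);ex=np.array([np.cos(a),-np.sin(a),0]);ey=np.array([np.sin(a),np.cos(a),0])
def at(p,z):
    o,v=ray(c,p);return o+v*(z-o[2])/v[2]
T,e=tri((c,(308,176.5)),(S,(343.7,244.3)));print("tab tri",T,e)
tcp=np.array([455.6,20.1,252.7])
def rep(n,X):print(n,X.round(1),"local rel tcp",[(X-tcp)@ex.round(4),(X-tcp)@ey])
for n,p,z in(("tab right",(311.5,177),81),("tab left",(304.5,177),81),("car-",(258,150.5),40),("car+",(259,190.5),40),("blade end",(332,152),34),("baseL",(253.5,150),8),("baseR",(332.5,150),8)):rep(n,at(p,z))
o=at((258,150.5),40)-28*ex+22*ey;rep("grip from car",o)
b=np.array([[458.7,-108.9,8],[370.6,-90.3,8],[416.4,148.1,8],[508,128.4,8]]).mean(0);rep("base ctr",b)
rep("pin",np.array([395.5,-70,60]))
```

```text
tab tri [424.7   6.7  83.7] [0.2, 0.2]
tab right [421.5   8.4  81. ] local rel tcp [np.float64(-31.002233226987798), np.float64(-18.34515659463751)]
tab left [428.1   7.   81. ] local rel tcp [np.float64(-24.246614014610703), np.float64(-18.37536555519903)]
car- [469.7 -24.6  40. ] local rel tcp [np.float64(22.864745633219762), np.float64(-40.94082809769186)]
car+ [478.5  18.4  40. ] local rel tcp [np.float64(22.761099336481763), np.float64(2.94055813576092)]
blade end [391.1  -5.9  34. ] local rel tcp [np.float64(-57.92966276546135), np.float64(-38.52970728981271)]
baseL [477.4 -24.5   8. ] local rel tcp [np.float64(30.403579458842938), np.float64(-39.290251828077416)]
baseR [386.2  -5.2   8. ] local rel tcp [np.float64(-62.83811544594214), np.float64(-38.869131020817356)]
grip from car [446.7   2.6  40. ] local rel tcp [np.float64(-5.135076537617941), np.float64(-18.940828097691863)]
base ctr [438.4  19.3   8. ] local rel tcp [np.float64(-16.660590000000067), np.float64(-4.241769475979982)]
pin [395.5 -70.   60. ] local rel tcp [np.float64(-40.57764000000002), np.float64(-100.4154916879475)]
```

Four independent cues agree that the grip point sits at tool dx +5, dy −18.7 mm, with the tab top at ≈82 mm. Next I descend around the plates.

>>> move_arm(force=20, targets=[{"dx": 0.005, "dy": -0.0187, "dz": 0.02, "turn": -0.3, "hand": 0.085}, {"dx": 0.005, "dy": -0.0187, "dz": 0.05, "turn": -0.3, "hand": 0.085}, {"dx": 0.005, "dy": -0.0187, "dz": 0.08, "turn": -0.3, "hand": 0.085}, {"dx": 0.005, "dy": -0.0187, "dz": 0.11, "turn": -0.3, "hand": 0.085}, {"dx": 0.005, "dy": -0.0187, "dz": 0.135, "turn": -0.3, "hand": 0.085}, {"dx": 0.005, "dy": -0.0187, "dz": 0.155, "turn": -0.3, "hand": 0.085}, {"dx": 0.005, "dy": -0.0187, "dz": 0.17, "turn": -0.3, "hand": 0.085}, {"dx": 0.005, "dy": -0.0187, "dz": 0.18, "turn": -0.3, "hand": 0.085}, {"dx": 0.005, "dy": -0.0187, "dz": 0.18, "turn": -0.3, "hand": 0.085}, {"dx": 0.005, "dy": -0.0187, "dz": 0.18, "turn": -0.3, "hand": 0.085}, {"dx": 0.005, "dy": -0.0187, "dz": 0.18, "turn": -0.3, "hand": 0.085}])

```text
t: 2.3
tool_pos: [447.1, 2.9, 73.2]
orientation: [-0.0, 0.102, 0.995, -0.0]
wrist_force: [1.1, 1.0, 0.3]
width: 85.2
```

Run:
```python
from h import *
s=env.get_state();print(s['tool_pos'],s['wrist_force'],s['width'])
a=env.get_image("side")[150:350,200:420];b=env.get_image("wrist")
o=np.zeros((600,800,3),np.uint8)
o[:364,:400]=cv2.resize(a,(400,364));o[:300,400:]=cv2.resize(b,(400,300))
c=env.get_image("scene")[150:310,140:300];o[300:600,400:700]=cv2.resize(c,(300,300))
cv2.imwrite("pics/m3.png",o)
```

```text
[447.10614944   2.91169569  73.23581718] [1.13057467 1.02019948 0.28655278] 85.20071973567039
```

View pics/m3.png

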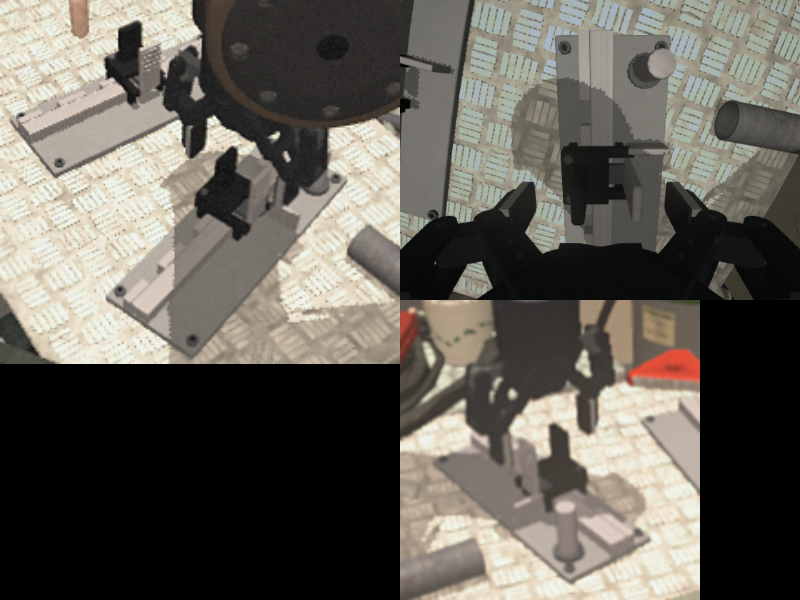

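The wrist and scene crops show the open jaws flanking both plates of the pin gauge's stop, clear of everything. Next I squeeze.

>>> move_arm(force=25, targets=[{"hand": 0.06}, {"hand": 0.05}, {"hand": 0.044}, {"hand": 0.04}, {"hand": 0.036}, {"hand": 0.033}, {"hand": 0.03}, {"hand": 0.03}, {"hand": 0.03}, {"hand": 0.03}, {"hand": 0.03}, {"hand": 0.03}])

```text
schema error: expected keys hand, dx, dy, dz, turn
```

Run:
```python
from h import *
s=env.get_state();print(s['tool_pos'],s['wrist_force'],s['width'])
b=env.get_image("wrist")
o=np.zeros((400,800,3),np.uint8)
o[:400,:400]=cv2.resize(b[80:280,180:380],(400,400));c=env.get_image("scene")[150:310,140:300];o[:400,400:800]=cv2.resize(c,(400,400))
cv2.imwrite("pics/m4.png",o)
```

```text
[446.81770401   2.88069451  73.21930496] [ 0.10668595 -0.34975966 -0.49813991] 84.96742934451848
```

View pics/m4.png

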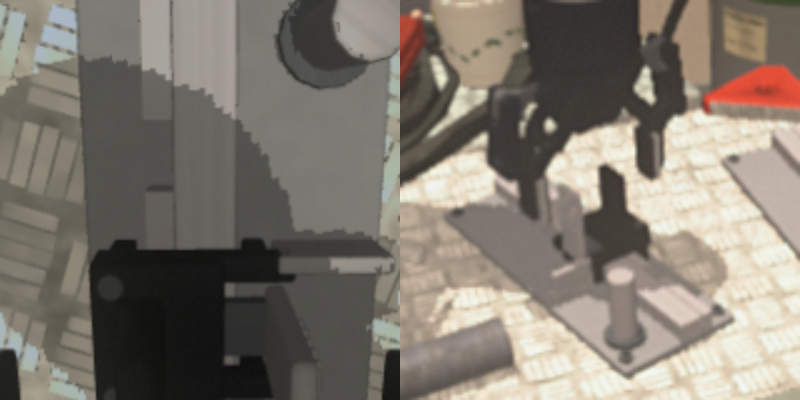

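The rows need all keys, so that call was refused and nothing moved. The picture still shows the open jaws on either side of the plates. I'll resend it.

>>> move_arm(force=25, targets=[{"dx": 0, "dy": 0, "dz": 0.002, "turn": 0, "hand": 0.06}, {"dx": 0, "dy": 0, "dz": 0.002, "turn": 0, "hand": 0.05}, {"dx": 0, "dy": 0, "dz": 0.002, "turn": 0, "hand": 0.044}, {"dx": 0, "dy": 0, "dz": 0.002, "turn": 0, "hand": 0.04}, {"dx": 0, "dy": 0, "dz": 0.002, "turn": 0, "hand": 0.036}, {"dx": 0, "dy": 0, "dz": 0.002, "turn": 0, "hand": 0.033}, {"dx": 0, "dy": 0, "dz": 0.002, "turn": 0, "hand": 0.03}, {"dx": 0, "dy": 0, "dz": 0.002, "turn": 0, "hand": 0.03}, {"dx": 0, "dy": 0, "dz": 0.002, "turn": 0, "hand": 0.03}, {"dx": 0, "dy": 0, "dz": 0.002, "turn": 0, "hand": 0.03}, {"dx": 0, "dy": 0, "dz": 0.002, "turn": 0, "hand": 0.03}, {"dx": 0, "dy": 0, "dz": 0.002, "turn": 0, "hand": 0.03}])

```text
t: 3.75
tool_pos: [448.9, 3.4, 71.7]
orientation: [0.001, 0.102, 0.995, 0.0]
wrist_force: [7.2, -2.0, -1.3]
width: 31.0
```

Width is 31 mm, so the tab is fully squeezed, with only ~7 N side load. Next I slide 50 mm along the bar.

>>> move_arm(force=25, targets=[{"dx": 0, "dy": 0.004, "dz": 0, "turn": 0, "hand": 0.03}, {"dx": 0, "dy": 0.009, "dz": 0, "turn": 0, "hand": 0.03}, {"dx": 0, "dy": 0.014, "dz": 0, "turn": 0, "hand": 0.03}, {"dx": 0, "dy": 0.019, "dz": 0, "turn": 0, "hand": 0.03}, {"dx": 0, "dy": 0.024, "dz": 0, "turn": 0, "hand": 0.03}, {"dx": 0, "dy": 0.029, "dz": 0, "turn": 0, "hand": 0.03}, {"dx": 0, "dy": 0.034, "dz": 0, "turn": 0, "hand": 0.03}, {"dx": 0, "dy": 0.039, "dz": 0, "turn": 0, "hand": 0.03}, {"dx": 0, "dy": 0.044, "dz": 0, "turn": 0, "hand": 0.03}, {"dx": 0, "dy": 0.048, "dz": 0, "turn": 0, "hand": 0.03}, {"dx": 0, "dy": 0.05, "dz": 0, "turn": 0, "hand": 0.03}, {"dx": 0, "dy": 0.05, "dz": 0, "turn": 0, "hand": 0.03}, {"dx": 0, "dy": 0.05, "dz": 0, "turn": 0, "hand": 0.03}, {"dx": 0, "dy": 0.05, "dz": 0, "turn": 0, "hand": 0.03}])

```text
t: 5.15
tool_pos: [458.9, 52.5, 71.7]
orientation: [0.001, 0.102, 0.995, 0.001]
wrist_force: [-0.0, 2.3, -0.1]
width: 30.9
```

It travelled 50.1 mm with low forces. Next I release, retreat upward, and look.

>>> move_arm(targets=[{"dx": 0, "dy": 0, "dz": 0, "turn": 0, "hand": 0.045}, {"dx": 0, "dy": 0, "dz": 0, "turn": 0, "hand": 0.06}, {"dx": 0, "dy": 0, "dz": 0, "turn": 0, "hand": 0.085}, {"dx": 0, "dy": 0, "dz": 0, "turn": 0, "hand": 0.085}, {"dx": 0, "dy": 0, "dz": 0, "turn": 0, "hand": 0.085}, {"dx": 0, "dy": 0, "dz": 0, "turn": 0, "hand": 0.085}, {"dx": 0, "dy": 0, "dz": -0.02, "turn": 0, "hand": 0.085}, {"dx": 0, "dy": 0, "dz": -0.05, "turn": 0, "hand": 0.085}, {"dx": 0, "dy": 0, "dz": -0.08, "turn": 0, "hand": 0.085}, {"dx": 0, "dy": 0, "dz": -0.11, "turn": 0, "hand": 0.085}, {"dx": 0, "dy": 0, "dz": -0.14, "turn": 0, "hand": 0.085}, {"dx": 0, "dy": 0, "dz": -0.17, "turn": 0, "hand": 0.085}, {"dx": 0, "dy": 0, "dz": -0.18, "turn": 0, "hand": 0.085}, {"dx": 0, "dy": 0, "dz": -0.18, "turn": 0, "hand": 0.085}, {"dx": 0, "dy": 0, "dz": -0.18, "turn": 0, "hand": 0.085}])

```text
t: 6.65
tool_pos: [457.9, 52.2, 250.8]
orientation: [0.001, 0.102, 0.995, 0.001]
wrist_force: [0.3, -0.4, -0.7]
width: 85.1
```

Run:
```python
from h import *
import pickle
s=env.get_state();c=cam("wrist");b=env.get_image("wrist");print(s['t'],s['tool_pos'],s['wrist_force'],s['width']);pickle.dump(c,open("w2.pkl","wb"))
p=proj(c,(456,52,60));print(p);x,y=int(p[0])-50,int(p[1])-50
im=cv2.resize(b[y:y+100,x:x+100],(500,500),interpolation=cv2.INTER_CUBIC)
for i in range(0,100,10):
    cv2.putText(im,str(x+i),(i*5,8),0,.3,(0,0,255),1);cv2.putText(im,str(y+i),(0,i*5+3),0,.3,(0,255,255),1)
o=np.zeros((500,800,3),np.uint8);o[:,:500]=im
sd=env.get_image("side")[150:350,200:400];o[:300,500:]=cv2.resize(sd,(300,300));o[300:500,500:767]=cv2.resize(b,(267,200))
cv2.imwrite("pics/m5.png",o)
```

```text
6.65 [457.92027716  52.24320717 250.81006315] [ 0.27530038 -0.44949065 -0.67556078] 85.09594855453389
[281.8 190.8]
```

View pics/m5.png

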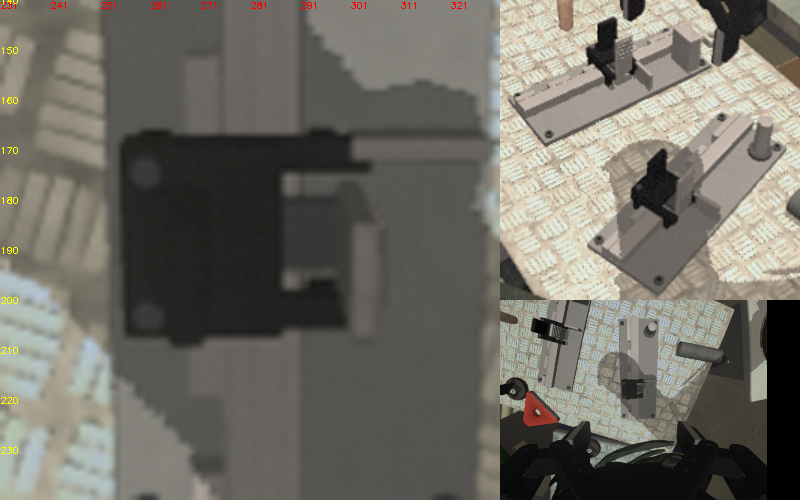

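The stop has moved toward +y. The tab top is at px x≈300.5–306, y≈184–208, and the carriage left corners at (255.5,167.5) and (256.5,207). Next I measure the travel and tab offset.

Run:
```python
from h import *
import pickle
a=np.radians(11.7);ex=np.array([np.cos(a),-np.sin(a),0]);ey=np.array([np.sin(a),np.cos(a),0])
def L(f,p,z):
    o,v=ray(pickle.load(open(f,"rb")),p);X=o+v*(z-o[2])/v[2];return np.array([X@ex,X@ey])
for n,p1,p2,z in(("car-",(258,150.5),(255.5,167.5),40),("car+",(259,190.5),(256.5,207),40),("tabR",(311.5,177),(306,196),81),("tabL",(304.5,177),(300.5,196),81),("blade",(332,152),(330,170),34)):
    A,B=L("w1.pkl",p1,z),L("w2.pkl",p2,z);print(n,A.round(1),B.round(1),(B-A).round(1))
```

```text
car- [464.9  71.1] [464.4 121.7] [-0.5 50.6]
car+ [464.8 115. ] [464.2 166. ] [-0.6 51. ]
tabR [411.1  93.7] [412.5 144.2] [ 1.4 50.4]
tabL [417.8  93.7] [417.8 144.2] [ 0.  50.5]
blade [384.1  73.5] [382.5 125.2] [-1.6 51.6]
```

Travel is 50.5 mm and the tab offset is back to its rest value within pixel error (7 mm would show if it were unlatched). The robot is clear and the block gauge was untouched.

```bash
python3 -c "
from workcell import env
print(env.finish_job())"
```

```text
the job is handed in; nothing more can be done
None
```

I moved the pin gauge's stop one notch away from the pin, let the latch go there and handed the job in. The pin gauge is the one nearer the robot.

- **Squeeze:** The jaws closed to 31 mm in the first notch, against 32 mm nominal over the plates, so the tab was fully in. The wrist force read about 7 N at the end of the squeeze.
- **Travel:** The arm slid the stop 50.1 mm. In the pictures the stop had moved 50.4–51 mm (51.6 mm at the blade).
- **Latch:** After release the tab stood within about 0.5–2 mm of its rest place relative to the carriage. It would be about 7 mm in if unlatched. Pixel error is about 1 mm, so this cannot by itself prove the tab is less than 2 mm in.
- **Clearance:** The gripper was open about 250 mm up with no contact force. The job was handed in about 7 s into the 32 s allowed.
- **Block gauge:** The arm never went near it. I did not measure its stop separately.
- **Refused call:** One squeeze command was refused for missing keys, and nothing moved. I resent it in full.

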